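# Preset a drive unit before its belt goes on

### The job

Get this open drive unit ready for its belt: turn the big toothed pulley until the line engraved across its rim squarely faces the tip of the fixed pointer, and set the selector knob to its fifth tick, that is four clicks clockwise up from the first one at its anticlockwise stop. Keep off the bare circuit board, and leave the other things on the bench and in the tray where they are.

Things in the scene. Friction and masses are not known exactly. Their poses are not given: they have to be found in the camera images.
- unit: fixed drive unit: sheet tray, edges 34 mm high, on a black base 290 x 390. Origin: centre of its underside; z up, x from front (robot side) to back, y left. In its frame (mm): pulley axis (0, -70); motor, 57 square, 99 high, at (0, 100); selector (-92, 105) on a control box 74 x 90, 62 high; pointer bracket x 81 to 125, y -70, 95 high. Free above 40 mm in front (-x) and right (-y) of the pulley
- pulley_hub (a point): on the vertical axis of the big timing pulley, level with its rim's top face, 95 mm up; turns with it, x along the engraved line. Pulley 152 mm across, 22 high; rim radii 60 to 76 mm, 16 mm proud of the web inside it, so it can be pinched from above, one finger inside; hub radius 20, 2 mm above the rim (shaft end 4). Turns both ways without stops, stays where left (drag 0.07 N m)
- pulley_mark (a point): outer end of the single engraved line, on the top edge of the pulley's rim, 76 mm from the axis; the dark line, 4 mm wide, runs radially across the rim's top face and on over the recessed web to the hub
- pointer_tip (a point): the tip of the fixed dark steel pointer, a tongue tapering to 4 mm wide and 3 mm thick on a bracket at the back of the unit, level with the rim's top face and 5 mm outside the rim, straight behind the pulley's axis (axes as unit: x points radially away from the pulley, y along the rim)
- selector_grip (a point): on the vertical axis of the black selector knob, mid-height of its grip bar, 80 mm above the bench (18 mm above the panel); x along the knob's nose, the tapered end with the white line. Bar 10 mm wide, 38 mm long, 7 to 27 mm above the panel, over a round skirt of radius 19 mm that reaches 7 mm above the panel
- selector (a joint): angle of the selector (rad), 0 at the first tick against its anticlockwise stop, growing clockwise as seen from above; eight engraved ticks, a detent (click) every 30 degrees (0.524), stop at 3.67. It snaps into the nearest click when let go; a click takes about 0.06 N m. The fifth tick is 2.094
- board: bare green circuit board, 60 x 150 mm, on standoffs at the back left of the tray, its top 24 mm above the bench, parts on it up to 36 mm; origin under its centre
- idler: small loose aluminium idler roller, 34 mm across and 22 mm high, standing on the tray floor (12 mm above the bench) in front of the pulley; origin at the centre of its underside
- screwdriver: hand screwdriver, 170 mm long, lying on the bench in front of the unit; origin under its middle
- cup_a: cardboard cup of brass screws, 86 mm across, 62 mm high, origin at the centre of its underside
- cup_b: cardboard cup of bright screws, same size and origin
- cup_c: cardboard cup of dark screws, same size and origin
- tape_roll: roll of grey tape lying flat, 110 mm across, 18 mm high; origin at the centre of its underside
- heatsink: black finned heatsink, 110 x 70 x 32 mm; origin at the centre of its underside
- spare_board: spare green circuit board lying on the bench, 90 x 55 mm, 15 mm high; origin at the centre of its underside

How it is judged (in metres and radians):
At the end, for the whole second after the job is handed in: The engraved line faces the pointer: its outer end lies within 3.5 mm (2.6 degrees) either way of the pointer's centre line, on the pointer's side; and the selector rests in the click of its fifth tick (2.094 rad, within 0.13 rad) (y of pulley_mark in the frame of pointer_tip between -0.0035 and 0.0035 m and x of pulley_mark in the frame of pointer_tip above -0.02 m and value of joint selector between 1.96 and 2.23 rad); the robot touches nothing.
It fails at once if the bare circuit board is pressed (more than 2 N) (contact force between any of the fingers, the arm and board above 2 N).
It fails at once if another thing on the bench or in the tray is shifted by more than 20 mm (distance of any of idler, screwdriver, cup_a, cup_b, cup_c, tape_roll, heatsink, spare_board from where it was at the start of the episode above 0.02 m).
It also fails if it takes over 72 s, if anything falls off the work surface, if the arm or the gripper's body presses on something with over 40 N, if the wrist force passes 120 N, or if a joint passes its speed limit or range.

### The arm

A 6-joint arm with a two-finger parallel gripper is mounted at the origin on the work surface. World frame = base frame: x ahead of the robot, y to its left, z up, the work surface at z = 0. Lengths are in mm, angles in rad, forces in N, time in s.
With the tool pointing down it reaches from about 350 to 775 mm from the base axis. Payload 7.3 kg.
Tool frame: the origin (TCP) lies at the very end of the fingers, on their centre line; the grasp point (between the pads) lies 19 mm behind it; z points along the fingers, y is the line along which they close (so a half turn about z gives the same grasp; the last joint's range is limited). The gripper opens to 92 mm and grips with 3 to 60 N. Pads are 19 mm wide; open, the fingers measure 130 mm over their backs; the gripper's body (75 mm by 190 mm) begins 47 mm behind the grasp point.
Start: joints at [-1.48, 0.342, 1.524, -0, 1.275, -0.146], TCP at [123.183, -510.363, 226.741] pointing down, gripper open.
Joint ranges: [-2.53, 2.53], [-0.77, 2.02], [0.04, 2.7], [-1, 4.14], [0.28, 2.66], [-3.11, 3.11]. Speed limits (rad/s): [2.57, 2.57, 3.14, 3.14, 3.14, 3.14].

### API

Orientations are given as [roll, pitch, yaw] about the fixed x, y, z axes, in that order (R = Rz(yaw) Ry(pitch) Rx(roll)).
In Python, from plant import * gives the robot as it stands.
- The arm moves only by the tool arm_command, never from a script. Its arguments are lists of equal length, an entry for each row: "gripper": the finger opening in mm, from 0 to 91.8; "dp": the shift along the tool's x, y, z in units of 25 mm (1.0 is 25 mm), a list of three; "twist": the turn about the tool's z in units of 5 degrees (1.0 is 5 degrees). A call has exactly 5 rows; each row shifts and turns the commanded pose from where the row before left it, along the tool's axes as they then stand; what a row does not reach is not made up. A row lasts 1/8 s, in which the tool goes at most 62.5 mm and 10.7 degrees, less where a joint would pass 70% of its speed; a pose out of reach is approached as far as the arm can. A call is refused whole if a number of a shift passes 1 or a number of a turn 1, either way. A call with a gripper value outside its range is refused whole. The fingers move at their own pace and stop on an object; the grip force is fixed at half the most. Time passes only in rows, so rows that do not move let the fingers close, or fill a call up. It gives the time, the measured TCP pose, the force, the opening and the grip force at its end, in the units of the state.
- get_obs(): the state, without advancing time (a new reading comes with each control period).
- capture(name): name is "side" or "top" or "wrist"; returns the picture (400x640x3 uint8, red, green, blue); there is no depth.
- get_calibration(name): a dict with "mtx" (3x3 intrinsics, pixels), "position" and "attitude" of the camera in the world; the wrist camera has in their place "mount" (4x4, takes a point from camera to tool coordinates, whose origin is the TCP and whose axes are the flange's). Camera axes: x right, y down, z forward; pixel columns grow to the right and rows downward; lengths in mm; the calibration is good to about 2 mm. A picture is of the moment at which its call begins: read the wrist's pose just before it. get_calibration takes no time and is no camera call.
- close_job(): hands the job in; it is judged then, once.
The state is a dict: "time": time; "joint_positions": joint angles; "dq": joint speeds; "tau": joint torques, N m; "tool_pos": TCP position; "tcp_rot": TCP orientation; "contact_force": force on the tool from outside, world axes, zero at the start; "moment": the same for the moment, N m; "grip_width": finger opening in mm; "finger_force": force on a finger pad.
Only numpy, scipy, OpenCV 4.12 (cv2) and the standard library are available. Lean on these libraries where they do the work, as an engineer would, in place of code of your own. Each camera call takes 0.05 s, during which the arm holds its last target. There are 200 camera calls.

## Working session

There is one attempt and no reset: what is moved stays moved. The work goes in short steps, Python scripts to look and compute and a tool call to move; the robot and the scene stay as the last step left them, time stands still between calls to the robot, and variables do not carry over. Pictures are saved under pics/ and viewed, at most 10 in all, crops included, and the job is handed in when it is done.

Besides the shell and the picture viewer there is one more tool, called after ">>>" as a command line: name --pt "numbers of a row" for each row, then --argument value for the rest. arm_command: Moves the arm, as the interface text tells. Its arguments: {"type":"object","properties":{"gripper":{"type":"array"},"dp":{"type":"array"},"twist":{"type":"array"}},"required":["gripper","dp","twist"]}

```bash
ls; mkdir -p pics
python3 - <<'E'
from plant import *
import cv2,numpy as np
for n in ["top","side"]:
    cv2.imwrite(f"pics/{n}0.png",cv2.cvtColor(capture(n),cv2.COLOR_RGB2BGR)); print(n,get_calibration(n))
print(get_calibration("wrist")); print(get_obs())
E
```

```text
pics
top {'mtx': array([[492.03851772,   0.        , 307.68615548],
       [  0.        , 492.03851772, 202.24261961],
       [  0.        ,   0.        ,   1.        ]]), 'position': array([ 410.5007403 ,  -23.5456166 , 1295.76669848]), 'attitude': array([-3.04159108, -0.00342116, -1.57027604])}
side {'mtx': array([[470.61918742,   0.        , 308.59135992],
       [  0.        , 470.61918742, 206.63193392],
       [  0.        ,   0.        ,   1.        ]]), 'position': array([-137.63496004,  835.7504725 ,  817.38195209]), 'attitude': array([-2.15841311,  0.00536609, -2.49232424])}
{'mtx': array([[341.68323404,   0.        , 317.38313884],
       [  0.        , 341.68323404, 199.71488775],
       [  0.        ,   0.        ,   1.        ]]), 'mount': array([[-4.93010164e-04, -9.61669265e-01, -2.74211564e-01,
         7.41900741e+01],
       [ 9.99999783e-01, -5.94237784e-04,  2.86093538e-04,
         5.30625891e-01],
       [-4.38074235e-04, -2.74211364e-01,  9.61669349e-01,
        -1.56531661e+02],
       [ 0.00000000e+00,  0.00000000e+00,  0.00000000e+00,
         1.00000000e+00]])}
{'time': 0.1, 'joint_positions': array([-1.48002038e+00,  3.42675477e-01,  1.52491833e+00, -6.62251569e-06,
        1.27536350e+00, -1.46019336e-01]), 'dq': array([ 0.00132304, -0.0013945 , -0.00214473,  0.00146167,  0.00020739,
        0.00035367]), 'tau': array([ 1.54333255e-03, -4.32003736e+01, -2.44694638e+01,  7.19102542e-02,
        5.26094693e-02, -5.85068301e-05]), 'tool_pos': array([ 123.13664081, -509.99436583,  226.10390559]), 'tcp_rot': array([-3.14024160e+00, -1.92292967e-04,  2.36797081e-01]), 'contact_force': array([ 0.20885511,  0.26588722, -0.03473547]), 'moment': array([-0.03871391,  0.04156144, -0.01443013]), 'finger_force': 0.0, 'grip_width': 91.84250473675654}
```

View pics/top0.png

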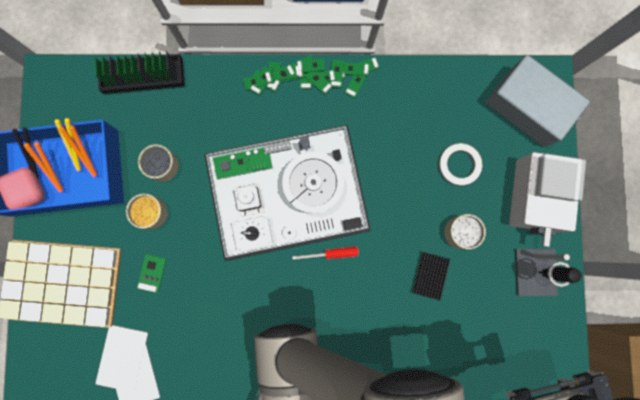

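View pics/side0.png

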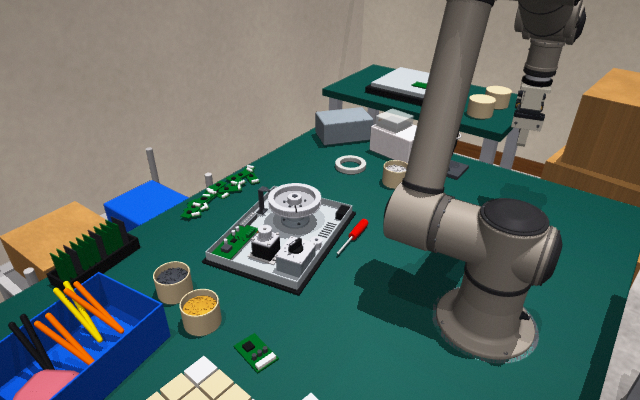

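```bash
cat > h.py <<'E'
from plant import *
import cv2,numpy as np
from scipy.spatial.transform import Rotation as R
def cam(n,obs=None):
    c=get_calibration(n)
    if n=="wrist":
        o=obs; T=np.eye(4);T[:3,:3]=R.from_euler("xyz",o["tcp_rot"]).as_matrix();T[:3,3]=o["tool_pos"]
        M=T@c["mount"]; return c["mtx"],M[:3,:3],M[:3,3]
    return c["mtx"],R.from_euler("xyz",c["attitude"]).as_matrix(),c["position"]
def ray(C,uv):
    K,Rm,p=C; d=Rm@np.linalg.solve(K,[uv[0],uv[1],1]); return p,d/np.linalg.norm(d)
def onz(C,uv,z):
    p,d=ray(C,uv); return p+d*(z-p[2])/d[2]
def tri(rays):
    A=sum(np.eye(3)-np.outer(d,d) for p,d in rays); b=sum((np.eye(3)-np.outer(d,d))@p for p,d in rays)
    return np.linalg.solve(A,b)
def proj(C,P):
    K,Rm,p=C; q=K@(Rm.T@(np.asarray(P)-p)); return q[:2]/q[2]
E
python3 - <<'E'
from h import *
t=cv2.imread("pics/top0.png");s=cv2.imread("pics/side0.png")
a=cv2.resize(t[115:265,195:380],None,fx=3.2,fy=3.2,interpolation=cv2.INTER_CUBIC)
cv2.imwrite("pics/tc.png",a)
C=cam("top");S=cam("side")
for n,uv,z in [("FL",(225,257),0),("FR",(368,228),0),("BL",(208,155),0),("BR",(350,127),0),("hub",(313,182),99),("knob",(251,233),80)]: print(n,onz(C,uv,z).round(1))
print("hub",tri([ray(C,(313,182)),ray(S,(295,196))]).round(1),"knob",tri([ray(C,(251,233)),ray(S,(295,245))]).round(1))
E
```

```text
FL [396.4 188.3   0. ]
FR [ 472.5 -186.8    0. ]
BL [667.1 238.4   0. ]
BR [ 743.9 -141.6    0. ]
hub [580.5 -40.6  99. ]
knob [456.1 112.2  80. ]
hub [580.6 -40.5  99.8] knob [457.3 113.1  78. ]
```

View pics/tc.png

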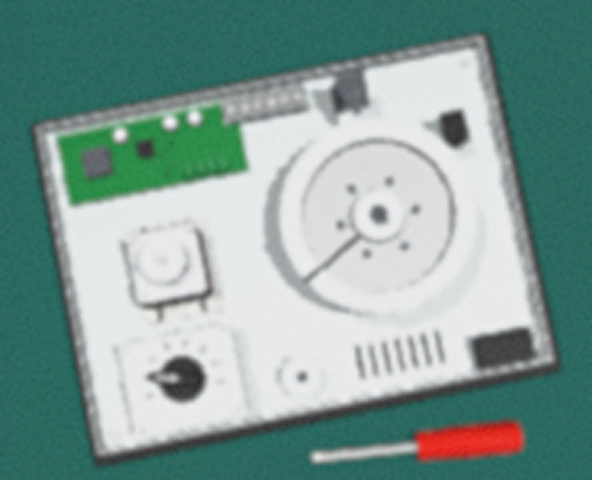

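>>> arm_command --gripper '[60,60,60,60,60]' --pt "0.4 -0.3 0" --pt "0.84 -0.69 0" --pt "0.84 -0.69 0" --pt "0.84 -0.69 0" --pt "0.84 -0.69 0" --twist '[0,0,0,0,0]'

```text
time: 0.72
tool_pos: [197.4, -412.4, 226.7]
tcp_rot: [-3.141, -0.0, 0.237]
contact_force: [0.7, -0.9, 0.0]
grip_width: 59.8
finger_force: 0.0
```

>>> arm_command --gripper '[60,60,60,60,60]' --pt "0.84 -0.69 0" --pt "0.84 -0.69 0" --pt "0.84 -0.69 0" --pt "0.84 -0.69 0" --pt "0.84 -0.69 0" --twist '[0,0,0,0,0]'

```text
time: 1.35
tool_pos: [279.0, -303.9, 226.7]
tcp_rot: [-3.141, -0.0, 0.237]
contact_force: [-0.7, -0.3, -1.3]
grip_width: 60.3
finger_force: 0.0
```

>>> arm_command --gripper '[60,60,60,60,60]' --pt "0.84 -0.69 0" --pt "0.84 -0.69 0" --pt "0.84 -0.69 0" --pt "0.84 -0.69 0" --pt "0.84 -0.69 0" --twist '[0,0,0,0,0]'

```text
time: 1.98
tool_pos: [360.5, -195.4, 226.7]
tcp_rot: [-3.141, 0.0, 0.237]
contact_force: [-0.0, -0.4, 0.2]
grip_width: 59.7
finger_force: 0.0
```

>>> arm_command --gripper '[60,60,60,60,60]' --pt "0.84 -0.69 0" --pt "0.84 -0.69 0" --pt "0.84 -0.69 0" --pt "0.84 -0.69 0" --pt "0.84 -0.69 0" --twist '[0,0,0,0,0]'

```text
time: 2.6
tool_pos: [442.2, -87.0, 226.7]
tcp_rot: [-3.141, 0.0, 0.237]
contact_force: [0.4, -0.6, 1.1]
grip_width: 59.7
finger_force: 0.0
```

>>> arm_command --gripper '[60,60,60,60,60]' --pt "0.84 -0.69 0" --pt "0.84 -0.69 0" --pt "0.84 -0.69 0" --pt "0.84 -0.69 0" --pt "0 0 0" --twist '[0,0,0,0,0]'

```text
time: 3.22
tool_pos: [507.5, -0.1, 226.4]
tcp_rot: [-3.141, 0.001, 0.239]
contact_force: [-0.6, -0.2, -0.8]
grip_width: 59.9
finger_force: 0.0
```

Run:
```python
from h import *
import pickle
o=get_obs(); im=cv2.cvtColor(capture("wrist"),cv2.COLOR_RGB2BGR); cv2.imwrite("pics/w1.png",im); pickle.dump(o,open("w1.pkl","wb"))
print(o["tool_pos"],o["tcp_rot"],o["joint_positions"].round(2),o["time"])
C=cam("wrist",o); print(proj(C,[580.5,-40.6,99]),proj(C,[456.5,112.6,89]))
```

```text
[ 5.07548857e+02 -1.06147212e-01  2.26358147e+02] [-3.14121933e+00  5.22868496e-04  2.39415121e-01] [-0.15  0.31  1.57  0.    1.26  1.18] 3.225
[386.63269349 118.77150149] [182.41162591 213.78716899]
```

View pics/w1.png

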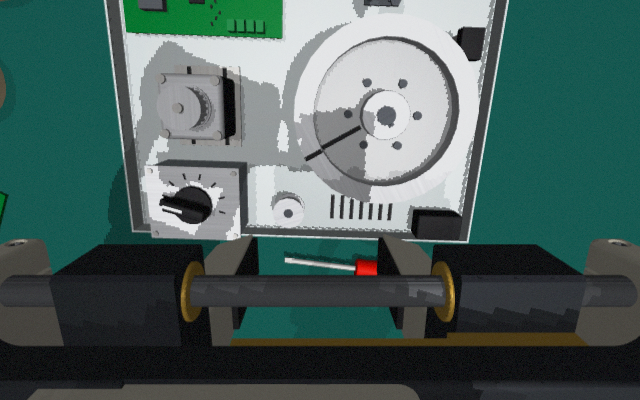

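Run:
```python
from h import *
import pickle
o=pickle.load(open("w1.pkl","rb"));C=cam("wrist",o);T=cam("top")
im=cv2.imread("pics/w1.png"); 
cv2.imwrite("pics/w1k.png",cv2.resize(im[155:245,135:255],None,fx=6,fy=6,interpolation=cv2.INTER_CUBIC))
h=tri([ray(C,(386,116)),ray(T,(313,182))]);print("hub",h,onz(C,(386,116),99))
for uv in [(305,160),(333,143.5)]:
    m=onz(C,uv,95 if uv[0]<310 else 79); d=m-h; print(m,np.hypot(*d[:2]),np.degrees(np.arctan2(d[1],d[0])))
```

```text
hub [582.18652246 -40.98736288  89.98595998] [582.46836125 -39.46980995  99.        ]
[531.48747916  15.94615718  95.        ] 76.23528512304698 131.68492044171
[548.94170013  -4.80965812  79.        ] 49.1329271836648 132.58087287183596
```

View pics/w1k.png

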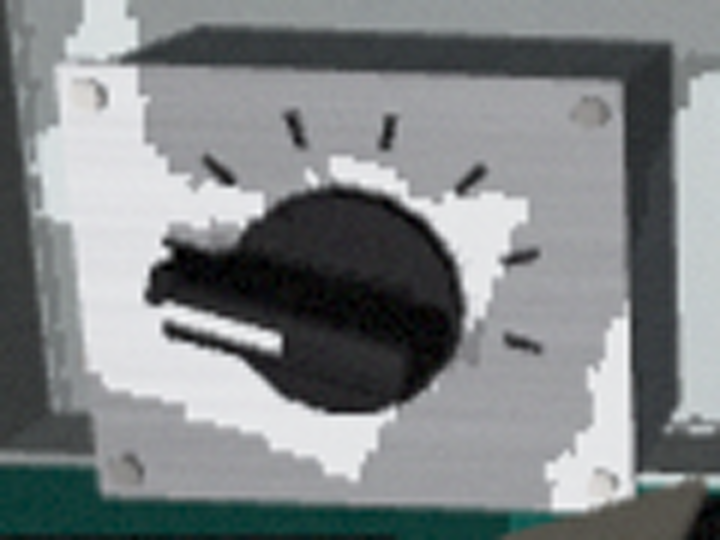

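Run:
```python
from h import *
import pickle
o=pickle.load(open("w1.pkl","rb"));C=cam("wrist",o)
f=lambda u,v,z: onz(C,(135+(u+.5)/6-.5,155+(v+.5)/6-.5),z)
k=f(348,300,69); print("skirt centre",k)
g=lambda p,q: np.degrees(np.arctan2(*(p-q)[1::-1]))
t={n:f(u,v,62) for n,u,v in [(3,218,170),(4,295,130),(5,388,130),(6,470,178),(7,520,258),(8,525,345)]}
c=np.array([k[0],k[1]]);P=np.array([v[:2] for v in t.values()])
A=np.c_[2*P,np.ones(len(P))]; s=np.linalg.lstsq(A,(P**2).sum(1),rcond=None)[0]; print("tick circle",s[:2],np.sqrt(s[2]+s[:2]@s[:2]))
for n,v in t.items(): print(n,np.degrees(np.arctan2(*(v[:2]-s[:2])[::-1])))
a,b=f(165,325,89),f(282,343,89); print("white",a,b,g(a,b), "nose z",g(a,np.r_[s[:2],0]),g(b,np.r_[s[:2],0]))
```

```text
skirt centre [459.67912537 110.85113526  69.        ]
tick circle [457.87183835 112.26504902] 28.668522101239358
3 56.497242722531034
4 26.887569809726553
5 -3.133669303136114
6 -32.72988387586133
7 -63.26714962654787
8 -93.34640428329233
white [456.92930199 131.02605256  89.        ] [458.25463722 113.58126036  89.        ] 94.34459287572632 nose z 92.87607162170328 73.78377875162877
```

>>> arm_command --gripper '[50,40,36,36,36]' --pt "-0.18 -0.97 0" --pt "-0.18 -0.97 0" --pt "-0.18 -0.97 0" --pt "-0.18 -0.97 0" --pt "-0.18 -0.97 0" --twist '[0,0,0,0,0]'

```text
time: 3.9
tool_pos: [456.1, 110.7, 226.7]
tcp_rot: [3.141, 0.0, 0.236]
contact_force: [-0.2, 0.4, 0.4]
grip_width: 35.4
finger_force: 0.0
```

>>> arm_command --gripper '[36,36,36,36,36]' --pt "0 0 0.2" --pt "0 0 0.2" --pt "0 0 0.2" --pt "0 0 0.2" --pt "0 0 0.2" --twist '[-1,-1,-1,-1,-1]'

```text
time: 4.53
tool_pos: [456.5, 110.0, 201.6]
tcp_rot: [3.142, 0.001, 0.675]
contact_force: [-0.3, -0.0, 0.7]
grip_width: 35.6
finger_force: 0.0
```

>>> arm_command --gripper '[36,36,36,36,36]' --pt "0 0 0.2" --pt "0 0 0.2" --pt "0 0 0.2" --pt "0 0 0.2" --pt "0 0 0.2" --twist '[-1,-1,-1,-1,-1]'

```text
time: 5.15
tool_pos: [456.5, 110.0, 176.6]
tcp_rot: [-3.141, 0.001, 1.111]
contact_force: [-0.3, 0.1, -0.1]
grip_width: 35.9
finger_force: 0.0
```

>>> arm_command --gripper '[36,36,36,36,36]' --pt "0 0 0.2" --pt "0 0 0.2" --pt "0 0 0.2" --pt "0 0 0.2" --pt "0 0 0" --twist '[-1,-1,-1,-1,-0.8]'

```text
time: 5.78
tool_pos: [456.3, 109.9, 156.4]
tcp_rot: [-3.14, 0.001, 1.53]
contact_force: [-0.4, 0.1, -0.5]
grip_width: 35.8
finger_force: 0.0
```

Run:
```python
from h import *
import pickle
o=get_obs(); im=cv2.cvtColor(capture("wrist"),cv2.COLOR_RGB2BGR); cv2.imwrite("pics/w2.png",im); pickle.dump(o,open("w2.pkl","wb"))
print(o["tool_pos"],o["tcp_rot"],o["joint_positions"].round(2),o["time"])
C=cam("wrist",o); print(proj(C,[457.9,112.3,89]))
```

```text
[456.29436027 109.94841216 156.41503703] [-3.14043092e+00  5.30229149e-04  1.52996129e+00] [ 0.07  0.32  1.78 -0.    1.05  0.11] 5.775
[319.02282825 209.56855534]
```

View pics/w2.png

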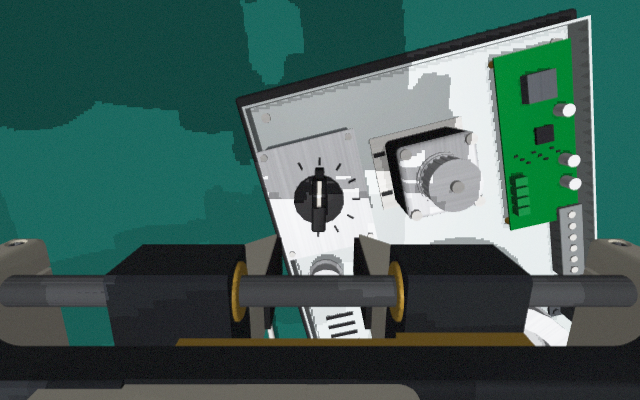

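Run:
```python
from h import *
import pickle
o=pickle.load(open("w2.pkl","rb"));C=cam("wrist",o);o1=pickle.load(open("w1.pkl","rb"));C1=cam("wrist",o1)
im=cv2.imread("pics/w2.png"); r=(im[145:245,280:365].max(2)<60).astype(np.uint8)
n,l,st,ce=cv2.connectedComponentsWithStats(r)
i=l[200-145,328-280]; print(st[i],ce[i])
sk=np.array([(u,v) for u,v in ce[1:]])+[280,145]
for j in range(1,n):
    if st[j,4]>5: print(ce[j]+[280,145],st[j,4],onz(C,ce[j]+[280,145],62).round(1))
print(onz(C,(319,199.5),89),onz(C,(319,199.5),69), onz(C,(319,167),89),onz(C,(319,232),89))
# height: two wrist views of knob bar top: far end / white
print("tri", tri([ray(C,(319,180)),ray(C1,(135+165/6,155+325/6))]))
```

```text
[   0    0   85  100 6950] [42.52978417 48.40964029]
[319. 161.] 7 [459.1 141.4  62. ]
[300. 166.] 7 [444.9 138.2  62. ]
[337.875 166.5  ] 8 [473.  136.7  62. ]
[318.79241379 198.53931034] 1450 [457.8 112.6  62. ]
[351.33333333 180.33333333] 9 [482.8 125.8  62. ]
[280.22222222 241.55555556] 9 [425.9  78.5  62. ]
[356.94736842 241.34210526] 38 [486.6  76.2  62. ]
[458.17220699 119.48848367  89.        ] [457.99757608 113.79479637  69.        ] [459.06927602 141.88667898  89.        ] [457.2250689   95.84015411  89.        ]
tri [457.14959822 131.84377575  88.47372996]
```

>>> arm_command --gripper '[36,36,36,36,36]' --pt "0.1 0.05 0.7" --pt "0 0 0.7" --pt "0 0 0.7" --pt "0 0 0.7" --pt "0 0 0.54" --twist '[0.2,0,0,0,0]'

```text
time: 6.45
tool_pos: [458.1, 112.7, 72.7]
tcp_rot: [-3.141, 0.0, 1.509]
contact_force: [-0.3, -0.1, -0.0]
grip_width: 36.2
finger_force: 0.0
```

>>> arm_command --gripper '[36,8,5,5,5]' --pt "0 0 0" --pt "0 0 0" --pt "0 0 0" --pt "0 0 0" --pt "0 0 0" --twist '[0,0,0,0,0]'

```text
time: 7.08
tool_pos: [457.2, 113.4, 73.4]
tcp_rot: [-3.139, 0.0, 1.511]
contact_force: [-4.7, 0.0, 4.9]
grip_width: 9.5
finger_force: 30.0
```

>>> arm_command --gripper '[5,5,5,5,5]' --pt "0 0 0" --pt "0 0 0" --pt "0 0 0" --pt "0 0 0" --pt "0 0 0" --twist '[1,1,1,1,1]'

```text
time: 7.7
tool_pos: [457.2, 113.4, 73.4]
tcp_rot: [-3.139, 0.001, 1.072]
contact_force: [-4.7, 0.5, 4.6]
grip_width: 9.7
finger_force: 30.0
```

>>> arm_command --gripper '[5,5,5,5,5]' --pt "0 0 0" --pt "0 0 0" --pt "0 0 0" --pt "0 0 0" --pt "0 0 0" --twist '[1,1,1,1,1]'

```text
time: 8.32
tool_pos: [457.3, 113.3, 73.4]
tcp_rot: [-3.14, 0.002, 0.635]
contact_force: [-4.6, -0.6, 4.9]
grip_width: 9.8
finger_force: 30.0
```

>>> arm_command --gripper '[5,5,5,5,5]' --pt "0 0 0" --pt "0 0 0" --pt "0 0 0" --pt "0 0 0" --pt "0 0 0" --twist '[1,1,1,1,1]'

```text
time: 8.95
tool_pos: [457.3, 113.3, 73.4]
tcp_rot: [-3.141, 0.003, 0.199]
contact_force: [-4.7, -0.8, 5.0]
grip_width: 9.7
finger_force: 30.0
```

>>> arm_command --gripper '[5,5,5,5,5]' --pt "0 0 0" --pt "0 0 0" --pt "0 0 0" --pt "0 0 0" --pt "0 0 0" --twist '[1,1,1,0,0]'

```text
time: 9.57
tool_pos: [457.3, 113.3, 73.4]
tcp_rot: [3.141, 0.003, -0.059]
contact_force: [-5.8, 0.4, 5.9]
grip_width: 9.7
finger_force: 30.0
```

>>> arm_command --gripper '[20,36,36,36,36]' --pt "0 0 0" --pt "0 0 0" --pt "0 0 0" --pt "0 0 -0.5" --pt "0 0 -1" --twist '[0,0,0,0,0]'

```text
time: 10.2
tool_pos: [458.2, 113.2, 111.1]
tcp_rot: [3.141, 0.002, -0.06]
contact_force: [0.7, 0.3, 0.7]
grip_width: 36.0
finger_force: 0.0
```

>>> arm_command --gripper '[40,50,60,60,60]' --pt "0 0 -1" --pt "0 0 -1" --pt "0 0 -0.8" --pt "0 0 0" --pt "0 0 0" --twist '[0,0,0,0,0]'

```text
time: 10.82
tool_pos: [458.3, 113.2, 180.3]
tcp_rot: [3.141, 0.001, -0.06]
contact_force: [0.3, 0.6, -0.2]
grip_width: 60.2
finger_force: 0.0
```

Run:
```python
from h import *
import pickle
o=get_obs(); im=cv2.cvtColor(capture("wrist"),cv2.COLOR_RGB2BGR); pickle.dump(o,open("w3.pkl","wb"))
cv2.imwrite("pics/w3.png",im)
print(o["tool_pos"],o["tcp_rot"],o["time"])
C=cam("wrist",o);u,v=proj(C,[457.7,112.5,75]).astype(int); print(u,v)
cv2.imwrite("pics/w3k.png",cv2.resize(im[v-60:v+60,u-60:u+60],None,fx=4,fy=4))
```

```text
[458.25024632 113.24747431 180.30696464] [ 3.14139566e+00  5.81159676e-04 -5.98511418e-02] 10.825
317 199
```

View pics/w3k.png

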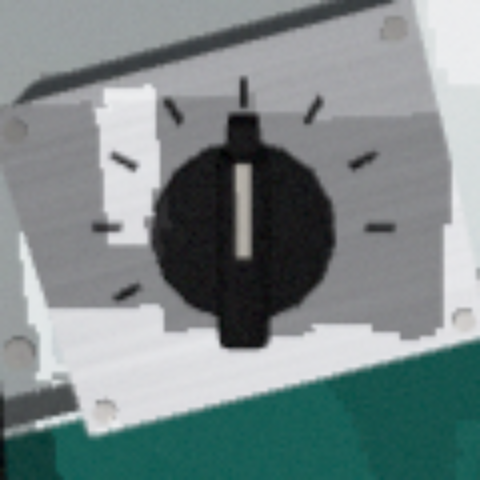

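>>> arm_command --gripper '[60,60,60,60,60]' --pt "0.76 0.83 0" --pt "0.76 0.83 0" --pt "0.76 0.83 0" --pt "0.76 0.83 0" --pt "0.76 0.83 0" --twist '[0,0,0,0,0]'

```text
time: 11.5
tool_pos: [547.3, 3.3, 179.5]
tcp_rot: [-3.142, 0.002, -0.06]
contact_force: [0.6, 0.1, 0.2]
grip_width: 59.7
finger_force: 0.0
```

>>> arm_command --gripper '[60,60,60,60,60]' --pt "0.76 0.83 0" --pt "0.76 0.83 0" --pt "0 0 0" --pt "0 0 0" --pt "0 0 0" --twist '[0,0,0,-1,-1]'

```text
time: 12.12
tool_pos: [581.7, -38.8, 179.8]
tcp_rot: [-3.141, 0.002, 0.118]
contact_force: [-0.6, -0.5, -0.2]
grip_width: 59.5
finger_force: 0.0
```

>>> arm_command --gripper '[60,60,60,60,60]' --pt "0 0 0.2" --pt "0 0 0.2" --pt "0 0 0.2" --pt "0 0 0.2" --pt "0 0 0.2" --twist '[-1,-1,-1,-1,-1]'

```text
time: 12.75
tool_pos: [581.6, -38.6, 154.8]
tcp_rot: [-3.14, 0.001, 0.554]
contact_force: [1.0, 0.4, 0.0]
grip_width: 60.2
finger_force: 0.0
```

>>> arm_command --gripper '[60,60,60,60,60]' --pt "0 0 0.2" --pt "0 0 0.2" --pt "0 0 0" --pt "0 0 0" --pt "0 0 0" --twist '[-1,-1,-1,-1,-1]'

```text
time: 13.38
tool_pos: [581.7, -38.6, 145.0]
tcp_rot: [-3.14, 0.001, 0.991]
contact_force: [-0.2, 0.2, 0.9]
grip_width: 60.0
finger_force: 0.0
```

Run:
```python
from h import *
import pickle
o=get_obs(); im=cv2.cvtColor(capture("wrist"),cv2.COLOR_RGB2BGR); pickle.dump(o,open("w4.pkl","wb"))
cv2.imwrite("pics/w4.png",im)
print(o["tool_pos"],o["tcp_rot"],o["joint_positions"].round(2),o["time"])
C=cam("wrist",o);print(proj(C,[582.3,-40.3,99]),proj(C,[582.3,-40.3,95]))
```

```text
[581.66449352 -38.61512804 144.98434072] [-3.13969094e+00  5.64201958e-04  9.90773313e-01] [-0.2   0.52  1.48  0.    1.15  0.38] 13.375
[318.7868598  225.60339279] [318.77583401 223.43455769]
```

View pics/w4.png

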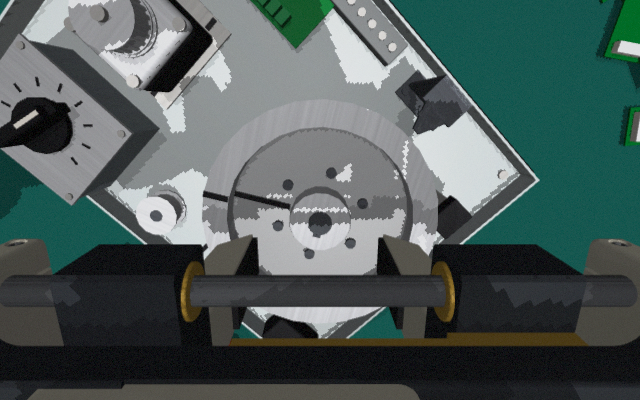

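>>> arm_command --gripper '[60,60,60,60,60]' --pt "-0.02 0.03 0.6" --pt "0 0 0.6" --pt "0 0 0.6" --pt "0 0 0.6" --pt "0 0 0" --twist '[0,0,0,0,0]'

```text
time: 14.05
tool_pos: [582.1, -40.4, 84.0]
tcp_rot: [-3.139, 0.001, 0.987]
contact_force: [0.4, 0.2, -0.2]
grip_width: 59.8
finger_force: 0.0
```

>>> arm_command --gripper '[36,36,36,36,36]' --pt "0 0 0" --pt "0 0 0" --pt "0 0 0" --pt "0 0 0" --pt "0 0 0" --twist '[0,0,0,0,0]'

```text
time: 14.68
tool_pos: [582.4, -39.9, 86.2]
tcp_rot: [-3.14, -0.0, 0.987]
contact_force: [-4.0, 2.6, 5.7]
grip_width: 39.0
finger_force: 30.0
```

Gripped on the hub (39 mm). Turn clockwise 120°.

>>> arm_command --gripper '[36,36,36,36,36]' --pt "0 0 0" --pt "0 0 0" --pt "0 0 0" --pt "0 0 0" --pt "0 0 0" --twist '[1,1,1,1,1]'

```text
time: 15.3
tool_pos: [582.2, -39.8, 86.2]
tcp_rot: [-3.14, 0.001, 0.548]
contact_force: [-4.3, 3.4, 6.5]
grip_width: 39.0
finger_force: 30.0
```

>>> arm_command --gripper '[36,36,36,36,36]' --pt "0 0 0" --pt "0 0 0" --pt "0 0 0" --pt "0 0 0" --pt "0 0 0" --twist '[1,1,1,1,1]'

```text
time: 15.92
tool_pos: [582.2, -39.5, 86.2]
tcp_rot: [-3.14, 0.001, 0.112]
contact_force: [-6.4, 4.6, 6.5]
grip_width: 39.1
finger_force: 30.0
```

>>> arm_command --gripper '[36,36,36,36,36]' --pt "0 0 0" --pt "0 0 0" --pt "0 0 0" --pt "0 0 0" --pt "0 0 0" --twist '[1,1,1,1,1]'

```text
time: 16.55
tool_pos: [582.2, -39.3, 86.2]
tcp_rot: [-3.141, 0.002, -0.324]
contact_force: [-5.6, 5.2, 6.4]
grip_width: 38.8
finger_force: 30.0
```

>>> arm_command --gripper '[36,36,36,36,36]' --pt "0 0 0" --pt "0 0 0" --pt "0 0 0" --pt "0 0 0" --pt "0 0 0" --twist '[1,1,1,1,1]'

```text
time: 17.18
tool_pos: [582.3, -39.0, 86.2]
tcp_rot: [-3.141, 0.002, -0.761]
contact_force: [-5.7, 6.5, 5.6]
grip_width: 39.2
finger_force: 30.0
```

>>> arm_command --gripper '[36,36,36,36,36]' --pt "0 0 0" --pt "0 0 0" --pt "0 0 0" --pt "0 0 0" --pt "0 0 0" --twist '[1,1,1,1,0]'

```text
time: 17.8
tool_pos: [582.5, -38.9, 86.2]
tcp_rot: [-3.141, 0.002, -1.108]
contact_force: [-5.1, 7.1, 6.3]
grip_width: 38.9
finger_force: 30.0
```

>>> arm_command --gripper '[45,60,60,60,60]' --pt "0 0 0" --pt "0 0 0" --pt "0 0 -0.5" --pt "0 0 -1" --pt "0 0 -1" --twist '[0,0,0,0,0]'

```text
time: 18.42
tool_pos: [583.3, -40.8, 149.7]
tcp_rot: [-3.141, -0.001, -1.107]
contact_force: [0.4, 0.6, 0.3]
grip_width: 59.9
finger_force: 0.0
```

>>> arm_command --gripper '[60,60,60,60,60]' --pt "0 0 -1" --pt "0 0 -1" --pt "0 0 0" --pt "0 0 0" --pt "0 0 0" --twist '[-1,-1,-1,-1,-1]'

```text
time: 19.05
tool_pos: [583.3, -40.8, 199.3]
tcp_rot: [-3.141, -0.002, -0.668]
contact_force: [-0.3, -0.1, -0.4]
grip_width: 59.8
finger_force: 0.0
```

>>> arm_command --gripper '[60,60,60,60,60]' --pt "0 0 0" --pt "0 0 0" --pt "0 0 0" --pt "0 0 0" --pt "0 0 0" --twist '[-1,-1,-1,-1,-1]'

```text
time: 19.68
tool_pos: [583.3, -40.8, 199.2]
tcp_rot: [3.141, -0.001, -0.232]
contact_force: [-0.1, 0.2, 0.4]
grip_width: 59.7
finger_force: 0.0
```

>>> arm_command --gripper '[60,60,60,60,60]' --pt "0 0 0" --pt "0 0 0" --pt "0 0 0" --pt "0 0 0" --pt "0 0 0" --twist '[-1,-1,-1,-1,0]'

```text
time: 20.3
tool_pos: [583.3, -40.8, 199.0]
tcp_rot: [3.141, -0.001, 0.114]
contact_force: [-0.2, -0.8, 0.4]
grip_width: 60.4
finger_force: 0.0
```

Run:
```python
from h import *
import pickle
o=get_obs(); im=cv2.cvtColor(capture("wrist"),cv2.COLOR_RGB2BGR); pickle.dump(o,open("w5.pkl","wb"))
cv2.imwrite("pics/w5.png",im)
print(o["tool_pos"],o["tcp_rot"],o["joint_positions"].round(2),o["time"])
C=cam("wrist",o);print(proj(C,[582.3,-40.3,99]))
cv2.imwrite("pics/w5c.png",cv2.resize(im[60:210,230:420],None,fx=4,fy=4,interpolation=cv2.INTER_CUBIC))
```

```text
[583.29257362 -40.7745887  199.01745207] [ 3.14097068e+00 -1.08112359e-03  1.13632030e-01] [-0.2   0.47  1.4  -0.    1.27  1.26] 20.3
[315.84100735 202.36512834]
```

View pics/w5c.png

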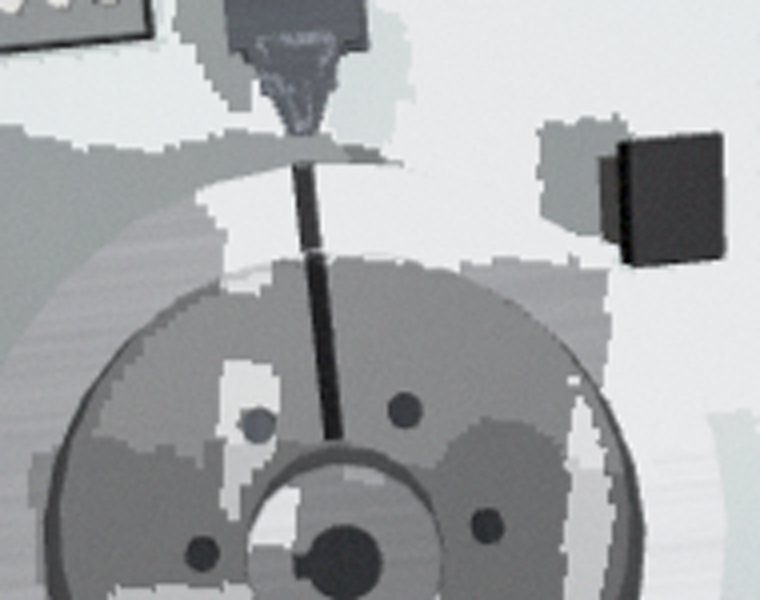

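Run:
```python
from h import *
import pickle
o=pickle.load(open("w5.pkl","rb"));C=cam("wrist",o)
f=lambda u,v,z: onz(C,(230+(u+.5)/4-.5,60+(v+.5)/4-.5),z)[:2]
h,m,t=f(346,562,99),f(303,165,95),f(303,133,95)
a=[np.degrees(np.arctan2(*(p-h)[::-1])) for p in (m,t)]; print(a,np.linalg.norm(m-h),np.linalg.norm(t-h))
if abs(a[0]-a[1])<1.3: print(close_job())
```

```text
[np.float64(12.469294533934388), np.float64(12.015548668052203)] 74.8921381590402 80.45509614304314
the job is handed in; nothing more can be done
None
```

I handed the job in: the engraved line sits about 0.5° from the pointer in the final image, the selector rests on its fifth tick, and the arm was clear of everything; no result came back.

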